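# Set the touch mixer's speed and hold the sample bottle down on its head

### The job

Turn the touch mixer's black speed knob clockwise until its white pointer line stands at the red index tab and leave it there; then pick up the small amber bottle, stand it upright on the middle of the mixer's round black spring head, and push the head down with it to half its travel, about 8 mm, so that the rim of the case comes to the middle of the green band on the head's neck. Never drive the head to its stop, keep your gripper off the mixer while you press with the bottle, and leave the other things on the bench where they are. Hold the bottle pressed like that for two seconds and finish while you are still gripping it and pressing: do not let go.

Things in the scene. Friction and masses are not known exactly. Their poses are not given: they have to be found in the camera images.
- mixer: fixed bench touch mixer: white and grey case, 130 (x) by 240 (y) by 70 mm high, origin at the centre of its underside on the worktop, z up. On its flat top face (z = 70 mm) stand the spring head, at (0, +60) mm, and the speed knob, at (0, -60) mm in its frame. It does not move in a run.
- mixer_head (a joint): how far the spring head is pushed straight down, m: 0 = up at rest, 0.016 = at its stop. Spring: about 5 N before it starts to move (the bottle's weight alone does not move it), then 0.6 N more per mm (about 10 N at 0.008); it comes up again when released. At 0.008 the middle of the neck's green band is level with the case's top.
- head_top (a point): centre of the top of the spring head, a black rubber disc, 68 mm across, flat on top, on a white neck of 36 mm diameter; 28 mm above the case's top at rest; goes down with the head. A green band runs round the neck from 5 to 11 mm above the case at rest.
- speed_knob (a joint): angle of the speed knob, rad, growing as it turns clockwise seen from above, 0 to 2.6; friction holds it where it is left (about 0.05 N m to turn). At 0 its pointer points along the mixer's +y; at 1.571 along the mixer's +x. It starts at 0.3 to 0.7, and the index tab lies at 1.2 to 1.7.
- knob_grip (a point): on the knob's upright axis, 20 mm above the case's top, at mid height of the black bar to be gripped: a bar 46 mm long, 14 mm wide, from 7 to 32 mm above the case, on a round skirt of 58 mm diameter. Its x axis runs along the bar towards the pointer's end (white line), z up.
- knob_pointer (a point): point 34 mm out from the knob's axis in the direction of its white pointer line, 4 mm above the case's top; turns with the knob; x axis pointing outward, z up
- index_mark (a point): point on the red index tab (16 by 8 mm, 4.5 mm high) on the aluminium collar round the knob, 34 mm out from the knob's axis, 4 mm above the case's top; fixed in a run. The knob is set when point knob_pointer coincides with it. x axis pointing outward, z up
- sample_bottle: small amber screw-cap bottle with cream cap and red-striped label, 40 mm diameter and 88 mm high, straight-sided from about 5 to 50 mm, about 0.1 kg, loose; origin at the centre of its underside, z up. It stands on the worktop at one of three places left of the mixer.
- white_bottle: bystander: white plastic bottle with blue cap, 48 mm diameter, 112 mm high, loose; origin at the centre of its underside
- beaker: bystander: glass beaker, 65 mm wide, 80 mm high, loose; origin at the centre of its underside
- strip_box: bystander: flat yellow test-strip box with a rainbow stripe, 42 x 72 x 18 mm, loose; origin at the centre of its underside
- petri_dish: bystander: shallow round dish, 61 mm diameter, 15 mm high, loose; origin at the centre of its underside
Mind the look-alikes: they are no part of the job. What is shaped like the sample_bottle but purple or turquoise is not meant.

How it is judged (in metres and radians):
On the way, in this order (a step that is already met when the one before it is completed fails the run):
1. the knob's pointer stands at the red index tab (horizontal distance between knob_pointer and index_mark below 0.005 m), for 0.3 s.
2. the amber bottle, upright and central, holds the spring head pressed to the green band, with the knob still set (value of joint mixer_head between 0.005 and 0.011 m and horizontal distance between sample_bottle and head_top below 0.012 m and angle between sample_bottle's own z axis and vertical below 0.15 rad and contact force between sample_bottle and mixer above 3 N and contact force between the fingers and sample_bottle above 3 N and contact force between each of the arm, the fingers and mixer below 0.5 N and horizontal distance between knob_pointer and index_mark below 0.005 m), for 1 s.
At the end, for the whole second after the job is handed in: Gripper still holds the amber bottle (over 3 N), upright within 0.15 rad, within 12 mm of the head's centre; the bottle (over 3 N) keeps the head still, 5 to 11 mm down; the robot itself does not press on the mixer; knob pointer within 5 mm of the index mark (0.147 rad) (all of step 2 and velocity of joint mixer_head between -0.004 and 0.004 m/s); the arm keeps its last pose, push and grip.
It fails at once if the spring head is driven to its stop (over 14.5 mm) (value of joint mixer_head above 0.0145 m).
It fails at once if a bystander is moved more than 30 mm (distance of any of white_bottle, beaker, strip_box, petri_dish from where it was at the start of the episode above 0.03 m).
It also fails if it takes over 61 s, if anything falls off the work surface, if the arm or the gripper's body presses on something with over 40 N, if the wrist force passes 120 N, or if a joint passes its speed limit or range.

### The arm

A 6-joint arm with a two-finger parallel gripper is mounted at the origin on a cart in front of the work surface, level with it; the furniture and walls round the work are solid. World frame = base frame: x ahead of the robot, y to its left, z up, the work surface at z = 0. Lengths are in m, angles in degrees, forces in N, time in s.
With the tool pointing down it reaches from about 0.375 to 0.9 m from the base axis. Payload 3.1 kg.
Tool frame: the origin (TCP) lies at the very end of the fingers, on their centre line; the grasp point (between the pads) lies bot.grip_point_offset behind it (bot.grip_point_offset is the distance from the TCP to the grasp point, in m); z points along the fingers, y is the line along which they close (so a half turn about z gives the same grasp; the last joint's range is limited). The gripper opens to 87 mm and grips with 3 to 60 N. Pads are 19 mm wide; open, the fingers measure 117 mm over their backs; the gripper's body (75 mm by 190 mm) begins 51 mm behind the grasp point.
Start: joints at [57.783, 30.224, 82.088, -0, 67.689, -10.227], TCP at [0.234, 0.58, 0.223] pointing down, gripper open.
Joint ranges: [-176.69, 176.69], [-43.24, 126.21], [12.49, 139.97], [-82, 262], [0, 151.66], [-163.58, 163.58]. Speed limits (degrees/s): [159.86, 159.86, 180, 180, 180, 180].

### API

Orientations are given as a 3x3 rotation matrix whose columns are the frame's x, y, z axes.
In Python, from rig import bot, viewer, ticket gives the robot as it stands.
- The arm moves only by the tool servo_tool, never from a script. Its argument "targets" is a list of rows, each an object with "offset": the shift along the tool's x, y, z in m, a list of three; "dr": the turn, a rotation vector about the tool's x, y, z in degrees, a list of three. In form: [{"offset": [x, y, z], "dr": [ax, ay, az]}, ...]. A call has 1 to 20 rows; each row is the pose to reach, as a shift and turn from the pose commanded when the call began, along the tool's axes at that moment; what a row does not reach only later rows make up. A row lasts 1/12 s, in which the tool goes at most 41.7 mm and 7.16 degrees, less where a joint would pass 70% of its speed; a pose out of reach is approached as far as the arm can. A call with a gripper value outside its range is refused whole. "gripper" is the gripper command: -1 is fully open, 1 is shut, values between are in proportion, set as the call begins (left out, the last holds). The fingers move at their own pace and stop on an object; the grip force is fixed at half the most. Time passes only in rows, so rows that repeat a pose let the fingers close. It gives the time, the measured TCP pose, the force, the opening and the grip force at its end, in the units of the state.
- bot.read_state(): the state, without advancing time (a new reading comes with each control period).
- viewer.capture(name): name is "scene" or "side" or "wrist"; returns a dict with "color" (384x512x3 uint8, red, green, blue), "camera_matrix" (3x3 intrinsics, pixels), "R" (3x3) and "t" (3): a world point X has camera coordinates R X + t. Camera axes: x right, y down, z forward; pixel columns grow to the right and rows downward; lengths in m; the calibration is good to about 2 mm. A picture is of the moment at which its call begins. There is no depth.
- ticket.hand_in(): hands the job in; it is judged then, once.
The state is a dict: "time_s": time; "joint_positions": joint angles; "qvel": joint speeds; "tau": joint torques, N m; "position": TCP position; "tcp_rot": TCP orientation; "force": force on the tool from outside, world axes, zero at the start; "moment": the same for the moment, N m; "opening": opening from 0.0 (shut) to 1.0 (fully open); "grasp_force": force on a finger pad.
Only numpy, scipy, OpenCV 4.12 (cv2) and the standard library are available. Lean on these libraries where they do the work, as an engineer would, in place of code of your own. Each camera call takes 0.05 s, during which the arm holds its last target. There are 200 camera calls.

## Working session

There is one attempt and no reset: what is moved stays moved. The work goes in short steps, Python scripts to look and compute and a tool call to move; the robot and the scene stay as the last step left them, time stands still between calls to the robot, and variables do not carry over. Pictures are saved under pics/ and viewed, at most 10 in all, crops included, and the job is handed in when it is done.

Besides the shell and the picture viewer there is one more tool, called after "Emit:" by a JSON object that holds its "name" and its "arguments". servo_tool: Moves the arm, as the interface text tells. Its arguments: {"type":"object","properties":{"targets":{"type":"array"},"gripper":{"type":"number"}},"required":["targets"]}

```bash
mkdir -p pics; python3 - <<'E'
from rig import bot, viewer
import cv2,numpy as np
s=bot.read_state()
print(s['time_s'],s['position'],np.round(s['tcp_rot'],3).tolist(),s['opening'],bot.grip_point_offset)
for n in ['scene','side','wrist']:
    c=viewer.capture(n); cv2.imwrite(f'pics/{n}0.png',c['color'][:,:,::-1]); np.savez(f'pics/{n}0.npz',**c)
    print(n,np.round(-c['R'].T@c['t'],3),np.round(c['camera_matrix'][0],1))
a=[cv2.imread(f'pics/{n}0.png') for n in ['scene','side']]
E
```

```text
0.0 [0.23362073 0.57891067 0.22158797] [[-0.927, 0.374, -0.001], [0.374, 0.927, -0.002], [0.0, -0.002, -1.0]] 1.000235608783301 0.0187
scene [-0.452 -0.743  0.586] [357.5   0.  257.8]
side [0.3   0.912 0.915] [390.1   0.  251.5]
wrist [0.16  0.61  0.383] [267.4   0.  251.2]
```

View pics/scene0.png

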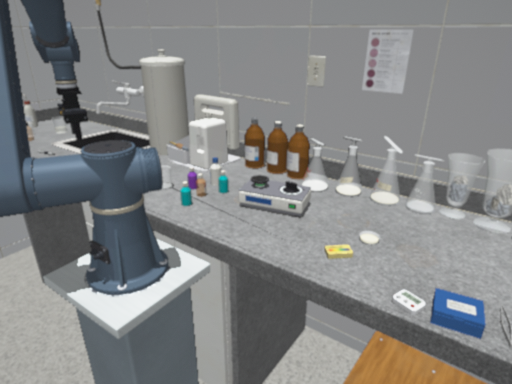

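View pics/side0.png

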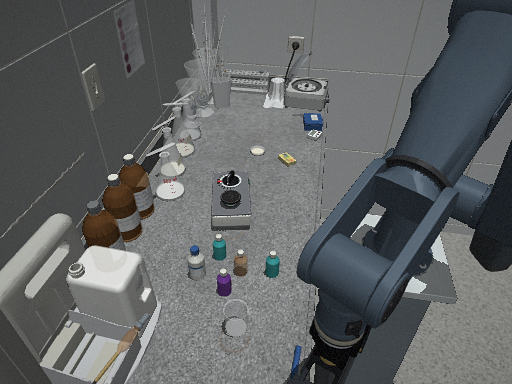

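The scene view shows the mixer near (275,195) and the amber bottle near (201,186). The side view shows the mixer with its head at (231,198) and knob at (231,180), and the amber bottle at (240,263) among teal (219,247), (272,265), purple (223,285), white (196,263) and the beaker (235,320).

```bash
cat > h.py <<'E'
import numpy as np, cv2
from rig import bot, viewer
def shot(n,name=None):
    c=viewer.capture(n)
    if name: cv2.imwrite(f'pics/{name}.png',c['color'][:,:,::-1]); np.savez(f'pics/{name}.npz',**c)
    return c
def ray(c,uv,z):
    d=c['R'].T@np.linalg.solve(c['camera_matrix'],[uv[0],uv[1],1.]); o=-c['R'].T@c['t']
    return o+d*(z-o[2])/d[2]
def proj(c,X):
    p=c['camera_matrix']@(c['R']@np.asarray(X,float)+c['t']); return p[:2]/p[2]
def crop(c,u0,v0,w,h,k,name):
    im=c['color'][v0:v0+h,u0:u0+w,::-1]; cv2.imwrite(f'pics/{name}.png',cv2.resize(im,None,fx=k,fy=k,interpolation=cv2.INTER_CUBIC))
def blobs(m,amin=15):
    n,l,st,ce=cv2.connectedComponentsWithStats(m.astype(np.uint8)); return [(st[i].tolist(),ce[i].round(1).tolist()) for i in range(1,n) if st[i,4]>=amin]
def totool(s,d): return np.asarray(s['tcp_rot']).T@np.asarray(d)
E
python3 - <<'E'
from h import *
c=dict(np.load('pics/side0.npz'))
for nm,uv,z in [('head',(231,198),.098),('knob',(230,180),.09),('amber base',(240,273),0),('teal',(219,257),0),('teal2',(272,275),0),('purple',(223,294),0),('white',(196,277),0),('beaker',(235,330),0)]: print(nm,ray(c,uv,z).round(3))
crop(c,175,160,120,135,4,'sidecrop')
E
```

```text
head [ 0.539 -0.041  0.098]
knob [ 0.566 -0.146  0.09 ]
amber base [0.465 0.18  0.   ]
teal [0.541 0.13  0.   ]
teal2 [0.37 0.17 0.  ]
purple [0.497 0.262 0.   ]
white [0.589 0.218 0.   ]
beaker [0.44  0.366 0.   ]
```

View pics/sidecrop.png

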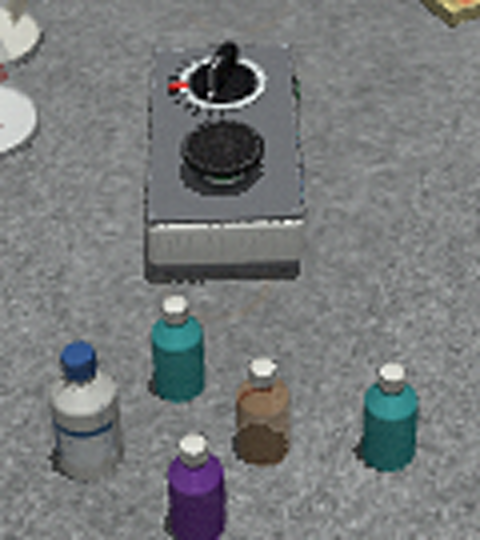

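The crop shows the knob at side pixel (230.5,180), the red tab at (220,181.5) on the far (+x) side, and the head at (230.5,197). The mixer's yaw is about 13°. Next I go above the knob with tool x along the bar.

Emit:
{"name": "servo_tool", "arguments": {"targets": [{"offset":[-0.29,-0.28,-0.03],"dr":[0,0,42]},{"offset":[-0.29,-0.28,-0.03],"dr":[0,0,42]},{"offset":[-0.29,-0.28,-0.03],"dr":[0,0,42]},{"offset":[-0.29,-0.28,-0.03],"dr":[0,0,42]},{"offset":[-0.29,-0.28,-0.03],"dr":[0,0,42]},{"offset":[-0.29,-0.28,-0.03],"dr":[0,0,42]},{"offset":[-0.29,-0.28,-0.03],"dr":[0,0,42]},{"offset":[-0.29,-0.28,-0.03],"dr":[0,0,42]},{"offset":[-0.572,-0.562,-0.03],"dr":[0,0,84]},{"offset":[-0.572,-0.562,-0.03],"dr":[0,0,84]},{"offset":[-0.572,-0.562,-0.03],"dr":[0,0,84]},{"offset":[-0.572,-0.562,-0.03],"dr":[0,0,84]},{"offset":[-0.572,-0.562,-0.03],"dr":[0,0,84]},{"offset":[-0.572,-0.562,-0.03],"dr":[0,0,84]},{"offset":[-0.572,-0.562,-0.03],"dr":[0,0,84]},{"offset":[-0.572,-0.562,-0.03],"dr":[0,0,84]},{"offset":[-0.572,-0.562,-0.03],"dr":[0,0,84]},{"offset":[-0.572,-0.562,-0.03],"dr":[0,0,84]},{"offset":[-0.572,-0.562,-0.03],"dr":[0,0,84]},{"offset":[-0.572,-0.562,-0.03],"dr":[0,0,84]}]}}

```text
time_s: 1.82
position: [0.5567, -0.1622, 0.2525]
tcp_rot: [[0.28, 0.96, 0.004], [0.96, -0.28, -0.004], [-0.003, 0.005, -1.0]]
force: [1.2, -0.2, 0.1]
opening: 1.004
grasp_force: 0.0
```

```bash
python3 - <<'E'
from h import *
c=shot('wrist','w1'); s=bot.read_state(); print(s['time_s'],s['position'],np.round(s['tcp_rot'],3).tolist())
for X in [(.539,-.041,.098),(.56,-.15,.09)]: print(proj(c,X))
E
```

```text
1.8667 [ 0.55632933 -0.16154629  0.25227912] [[0.28, 0.96, 0.003], [0.96, -0.28, -0.003], [-0.002, 0.003, -1.0]]
[204.07242462  80.54237119]
[250.39595033 167.88587241]
```

View pics/w1.png

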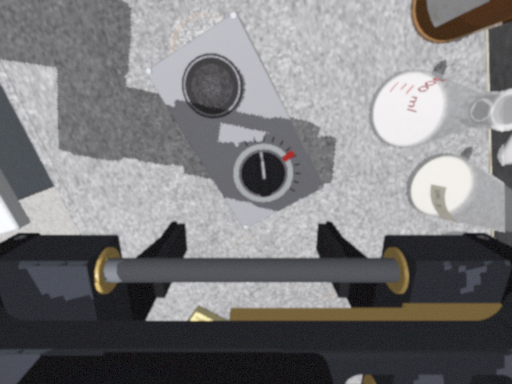

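The wrist picture shows the head at (212,86), the knob collar at (263,172), the red tab at (289,155), and the white pointer line from (264,180) up to (262,152).

```bash
python3 - <<'E'
from h import *
c=dict(np.load('pics/w1.npz')); im=c['color'].astype(int); r,g,b=im[...,0],im[...,1],im[...,2]
sub=np.zeros(r.shape,bool); sub[135:215,225:305]=1
red=sub&(r>120)&(g<90)&(b<90); B=blobs(red,5); print(B)
br=sub&(im.min(2)>125); 
for x in blobs(br,10): print(x)
dk=(im.max(2)<70); dk[:40]=0; dk[215:]=0; dk[:,:160]=0; dk[:,320:]=0
for x in blobs(dk,200): print(x)
ys,xs=np.nonzero(sub&(im.min(2)>100)); k=np.hypot(xs-263,ys-172)<22
p=np.c_[xs[k],ys[k]].astype(np.float32); print(len(p),p.min(0),p.max(0)); vx=cv2.fitLine(p,cv2.DIST_L2,0,.01,.01).ravel(); print(vx)
crop(c,225,130,90,90,6,'w1k')
E
```

```text
[([282, 150, 13, 11, 76], [288.4, 155.4])]
([225, 135, 40, 12, 301], [242.5, 138.5])
([233, 143, 60, 60, 1014], [261.7, 172.6])
([260, 152, 3, 6, 13], [260.8, 154.5])
([261, 161, 4, 17, 45], [262.7, 168.8])
([225, 197, 80, 18, 918], [261.8, 208.0])
([190, 97, 41, 21, 316], [208.0, 109.2])
([242, 152, 43, 44, 1323], [262.8, 173.9])
96 [252. 151.] [274. 178.]
[1.0812070e-01 9.9413776e-01 2.6231250e+02 1.6380208e+02]
```

View pics/w1k.png

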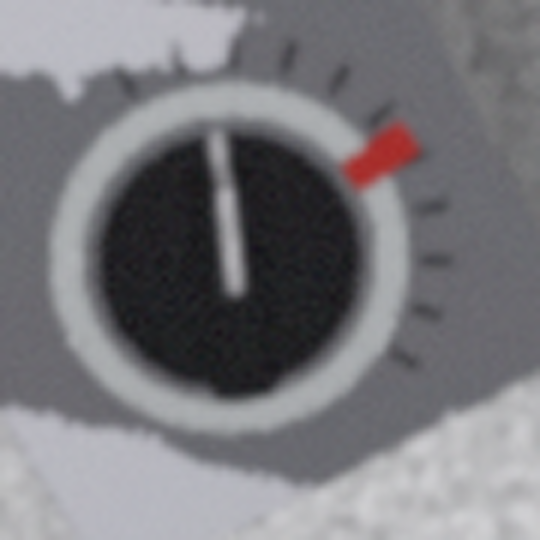

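The crop shows the collar centred at (263,173), the tab at (288.4,155.4), the skirt end of the line at (260.8,154.5) and the bar-top line from (262,161) to (264,178).

```bash
python3 - <<'E'
from h import *
c=dict(np.load('pics/w1.npz')); s=bot.read_state()
K=ray(c,(263,173),.073); T=ray(c,(288.4,155.4),.0745); P=ray(c,(260.8,154.5),.077); t0=ray(c,(261.5,161),.102);t1=ray(c,(264,178),.102); H=ray(c,(212,86),.096)
a=lambda v: np.degrees(np.arctan2(v[1],v[0])).round(1)
print('K',K,'H',H,'KH',np.hypot(*(H-K)[:2]),'yaw+90',a(H-K)); print('tab r',np.hypot(*(T-K)[:2]),a(T-K),'ptr r',np.hypot(*(P-K)[:2]),a(P-K),'bar',a(t0-t1), 't0,t1',t0,t1)
print('tool yaw',a(s['tcp_rot'][:,0]),'d tool to K',totool(s,K-s['position']))
E
```

```text
K [ 0.57289954 -0.16456699  0.073     ] H [ 0.54532379 -0.0484517   0.096     ] KH 0.11934480032346172 yaw+90 103.4
tab r 0.03950820122555974 19.9 ptr r 0.02503403409195394 81.4 bar 82.8 t0,t1 [ 0.57552251 -0.14328605  0.102     ] [ 0.57289448 -0.1639563   0.102     ]
tool yaw 73.7 d tool to K [0.00213842 0.01612889 0.17933205]
```

Emit:
{"name": "servo_tool", "arguments": {"targets": [{"offset":[0.002,0.016,0.04],"dr":[0,0,-8.3]},{"offset":[0.002,0.016,0.08],"dr":[0,0,-8.3]},{"offset":[0.002,0.016,0.12],"dr":[0,0,-8.3]},{"offset":[0.002,0.016,0.14],"dr":[0,0,-8.3]},{"offset":[0.002,0.016,0.155],"dr":[0,0,-8.3]},{"offset":[0.002,0.016,0.165],"dr":[0,0,-8.3]},{"offset":[0.002,0.016,0.17],"dr":[0,0,-8.3]},{"offset":[0.002,0.016,0.17],"dr":[0,0,-8.3]},{"offset":[0.002,0.016,0.17],"dr":[0,0,-8.3]},{"offset":[0.002,0.016,0.17],"dr":[0,0,-8.3]}]}}

```text
time_s: 2.7
position: [0.5707, -0.1584, 0.0839]
tcp_rot: [[0.134, 0.991, 0.002], [0.991, -0.134, -0.001], [-0.001, 0.002, -1.0]]
force: [0.2, -0.7, 0.5]
opening: 1.0
grasp_force: 0.0
```

Emit:
{"name": "servo_tool", "arguments": {"targets": [{"offset":[0,0,0],"dr":[0,0,0]},{"offset":[0,0,0],"dr":[0,0,0]},{"offset":[0,0,0],"dr":[0,0,0]},{"offset":[0,0,0],"dr":[0,0,0]},{"offset":[0,0,0],"dr":[0,0,0]},{"offset":[0,0,0],"dr":[0,0,0]},{"offset":[0,0,0],"dr":[0,0,0]},{"offset":[0,0,0],"dr":[0,0,0]},{"offset":[0,0,0],"dr":[0,0,0]},{"offset":[0,0,0],"dr":[0,0,0]}], "gripper": 1}}

```text
time_s: 3.53
position: [0.5699, -0.1582, 0.0825]
tcp_rot: [[0.134, 0.991, -0.0], [0.991, -0.134, 0.0], [0.0, -0.0, -1.0]]
force: [-0.9, 0.4, 0.9]
opening: 0.326
grasp_force: 0.0
```

```bash
python3 - <<'E'
from h import *
s=bot.read_state(); print(s['time_s'],s['position'],s['opening'],s['grasp_force'],s['force'],s['moment'],np.degrees(np.arctan2(*s['tcp_rot'][[1,0],0])))
E
```

```text
3.5333 [ 0.56985735 -0.15823882  0.08249363] 0.3263154035254032 0.0 [-0.94591017  0.36884022  0.87807749] [-0.08036046  0.03779398 -0.04626236] 82.31178169956539
```

Emit:
{"name": "servo_tool", "arguments": {"targets": [{"offset":[-0.006,0.0035,0.001],"dr":[0,0,0]},{"offset":[-0.006,0.0035,0.001],"dr":[0,0,0]},{"offset":[-0.006,0.0035,0.001],"dr":[0,0,0]},{"offset":[-0.006,0.0035,0.001],"dr":[0,0,0]},{"offset":[-0.006,0.0035,0.001],"dr":[0,0,0]},{"offset":[-0.006,0.0035,0.001],"dr":[0,0,0]},{"offset":[-0.006,0.0035,0.001],"dr":[0,0,0]},{"offset":[-0.006,0.0035,0.001],"dr":[0,0,0]}]}}

```text
time_s: 4.2
position: [0.5724, -0.1657, 0.0815]
tcp_rot: [[0.133, 0.991, -0.0], [0.991, -0.133, -0.002], [-0.002, 0.0, -1.0]]
force: [-2.1, -5.1, -1.5]
opening: 0.16
grasp_force: 29.7
```

Gripped (14 mm). I turn it clockwise by about 62°.

Emit:
{"name": "servo_tool", "arguments": {"targets": [{"offset":[0,0,0],"dr":[0,0,6]},{"offset":[0,0,0],"dr":[0,0,12]},{"offset":[0,0,0],"dr":[0,0,18]},{"offset":[0,0,0],"dr":[0,0,24]},{"offset":[0,0,0],"dr":[0,0,30]},{"offset":[0,0,0],"dr":[0,0,36]},{"offset":[0,0,0],"dr":[0,0,42]},{"offset":[0,0,0],"dr":[0,0,48]},{"offset":[0,0,0],"dr":[0,0,54]},{"offset":[0,0,0],"dr":[0,0,59]},{"offset":[0,0,0],"dr":[0,0,62]},{"offset":[0,0,0],"dr":[0,0,62]},{"offset":[0,0,0],"dr":[0,0,62]},{"offset":[0,0,0],"dr":[0,0,62]},{"offset":[0,0,0],"dr":[0,0,62]},{"offset":[0,0,0],"dr":[0,0,62]}]}}

```text
time_s: 5.53
position: [0.5725, -0.1657, 0.0815]
tcp_rot: [[0.938, 0.347, -0.0], [0.347, -0.938, -0.002], [-0.001, 0.001, -1.0]]
force: [-1.8, -5.7, -0.3]
opening: 0.162
grasp_force: 29.8
```

Emit:
{"name": "servo_tool", "arguments": {"targets": [{"offset":[0,0,0],"dr":[0,0,0]},{"offset":[0,0,0],"dr":[0,0,0]},{"offset":[0,0,0],"dr":[0,0,0]},{"offset":[0,0,0],"dr":[0,0,0]},{"offset":[0,0,0],"dr":[0,0,0]},{"offset":[0,0,0],"dr":[0,0,0]},{"offset":[0,0,0],"dr":[0,0,0]},{"offset":[0,0,0],"dr":[0,0,0]}], "gripper": -1}}

```text
time_s: 6.2
position: [0.5726, -0.1645, 0.0815]
tcp_rot: [[0.938, 0.347, -0.0], [0.347, -0.938, 0.0], [0.0, -0.0, -1.0]]
force: [0.5, -0.1, -0.1]
opening: 0.681
grasp_force: 0.0
```

Emit:
{"name": "servo_tool", "arguments": {"targets": [{"offset":[0,0,-0.03],"dr":[0,0,0]},{"offset":[0,0,-0.06],"dr":[0,0,0]},{"offset":[0,0,-0.1],"dr":[0,0,0]},{"offset":[0,0,-0.14],"dr":[0,0,0]},{"offset":[0,0,-0.17],"dr":[0,0,0]},{"offset":[0,0,-0.17],"dr":[0,0,0]},{"offset":[0,0,-0.17],"dr":[0,0,0]},{"offset":[0,0,-0.17],"dr":[0,0,0]}]}}

```text
time_s: 6.87
position: [0.5718, -0.1643, 0.251]
tcp_rot: [[0.938, 0.347, -0.001], [0.347, -0.938, 0.001], [-0.001, -0.001, -1.0]]
force: [0.1, 0.3, -0.4]
opening: 0.995
grasp_force: 0.0
```

```bash
python3 - <<'E'
from h import *
c=shot('wrist','w2'); s=bot.read_state(); print(s['time_s'],s['position'],s['opening'],proj(c,(.5729,-.1646,.073)),proj(c,(.5453,-.0485,.098)))
u,v=proj(c,(.5729,-.1646,.073)).astype(int); print(u,v); u0=max(u-45,0);v0=max(v-45,0); crop(c,u0,v0,90,90,6,'w2k')
im=c['color'].astype(int); r,g,b=im[...,0],im[...,1],im[...,2]
sub=np.zeros(r.shape,bool); sub[v0:v0+90,u0:u0+90]=1
for x in blobs(sub&(r>120)&(g<90)&(b<90),5): print('red',x)
for x in blobs(sub&(im.min(2)>115),8): print(x)
E
```

```text
6.9167 [ 0.5713794  -0.16408786  0.25007243] 1.0006722994679256 [252.00981053 174.39666091] [152.81341011 167.2755878 ]
252 174
red ([250, 138, 7, 13, 74], [252.8, 143.8])
([285, 129, 12, 2, 16], [291.5, 129.2])
([213, 145, 84, 74, 2534], [260.5, 191.3])
([252, 153, 3, 8, 16], [253.0, 156.0])
([252, 162, 3, 18, 47], [252.9, 170.4])
([214, 216, 7, 3, 14], [216.9, 217.4])
```

View pics/w2k.png

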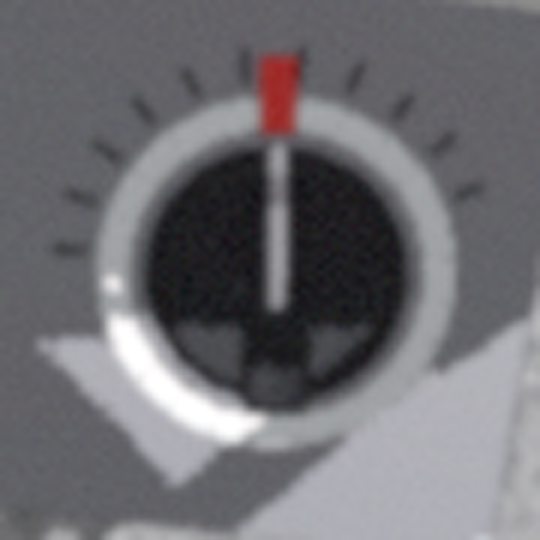

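The crop shows the white line (253,156) in line with the red tab (252.8,143.8), so the knob is set. Next is above the amber bottle, with the gripper partly closed to clear its neighbours.

Emit:
{"name": "servo_tool", "arguments": {"targets": [{"offset":[0.019,-0.36,0],"dr":[0,0,0]},{"offset":[0.019,-0.36,0],"dr":[0,0,0]},{"offset":[0.019,-0.36,0],"dr":[0,0,0]},{"offset":[0.019,-0.36,0],"dr":[0,0,0]},{"offset":[0.019,-0.36,0],"dr":[0,0,0]},{"offset":[0.019,-0.36,0],"dr":[0,0,0]},{"offset":[0.019,-0.36,0],"dr":[0,0,0]},{"offset":[0.019,-0.36,0],"dr":[0,0,0]},{"offset":[0.019,-0.36,0],"dr":[0,0,0]},{"offset":[0.019,-0.36,0],"dr":[0,0,0]},{"offset":[0.019,-0.36,0],"dr":[0,0,0]},{"offset":[0.019,-0.36,0],"dr":[0,0,0]},{"offset":[0.019,-0.36,0],"dr":[0,0,0]}], "gripper": -0.4}}

```text
time_s: 8.0
position: [0.4656, 0.1784, 0.2508]
tcp_rot: [[0.938, 0.346, -0.001], [0.346, -0.938, -0.001], [-0.002, 0.0, -1.0]]
force: [-0.0, 0.3, -0.1]
opening: 0.698
grasp_force: 0.0
```

```bash
python3 - <<'E'
from h import *
c=shot('wrist','w3'); s=bot.read_state(); print(s['time_s'],s['position'],s['opening'],proj(c,(.465,.18,.088)))
E
```

```text
8.05 [0.46576195 0.1782725  0.25096584] 0.7033772968510819 [249.99839774 177.85070942]
```

View pics/w3.png

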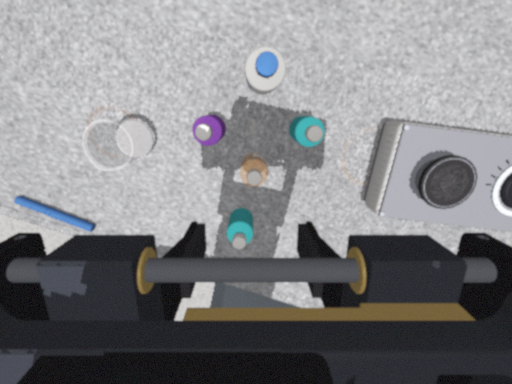

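The picture shows the amber bottle's cap at (255,177), purple at (205,131), teal at (313,132) and (239,240), and white at (265,66).

```bash
python3 - <<'E'
from h import *
c=dict(np.load('pics/w3.npz')); s=bot.read_state(); im=c['color'].astype(int)
m=np.zeros(im.shape[:2],bool); m[150:195,235:275]=1; r,b=im[...,0],im[...,2]
print('amber',blobs(m&(r-b>35),20)); print('cap',blobs(m&(r-b<40)&(im.min(2)>95)&(im.max(2)<190),8))
for n,uv in [('amber',(255,177)),('purple',(204,132)),('teal',(315,133)),('teal2',(239,242))]:
    p=ray(c,uv,.088); print(n,p.round(4),totool(s,p-s['position']).round(4))
E
```

```text
amber [([241, 158, 27, 27, 376], [253.4, 168.2])]
cap [([235, 150, 40, 28, 533], [255.8, 158.2]), ([235, 169, 40, 26, 639], [252.9, 184.8]), ([264, 179, 6, 6, 23], [266.3, 181.1])]
amber [0.4682 0.1745 0.088 ] [0.0012 0.0043 0.163 ]
purple [0.4985 0.2504 0.088 ] [ 0.0558 -0.0564  0.1629]
teal [0.543  0.1267 0.088 ] [0.0549 0.0751 0.1629]
teal2 [0.3768 0.1632 0.088 ] [-0.0885 -0.0166  0.1631]
```

Emit:
{"name": "servo_tool", "arguments": {"targets": [{"offset":[0.001,0.004,0.04],"dr":[0,0,0]},{"offset":[0.001,0.004,0.08],"dr":[0,0,0]},{"offset":[0.001,0.004,0.12],"dr":[0,0,0]},{"offset":[0.001,0.004,0.15],"dr":[0,0,0]},{"offset":[0.001,0.004,0.18],"dr":[0,0,0]},{"offset":[0.001,0.004,0.2],"dr":[0,0,0]},{"offset":[0.001,0.004,0.215],"dr":[0,0,0]},{"offset":[0.001,0.004,0.223],"dr":[0,0,0]},{"offset":[0.001,0.004,0.223],"dr":[0,0,0]},{"offset":[0.001,0.004,0.223],"dr":[0,0,0]},{"offset":[0.001,0.004,0.223],"dr":[0,0,0]}]}}

```text
time_s: 8.97
position: [0.4687, 0.1759, 0.0294]
tcp_rot: [[0.938, 0.346, 0.002], [0.346, -0.938, 0.0], [0.002, 0.0, -1.0]]
force: [0.5, 0.9, 0.2]
opening: 0.701
grasp_force: 0.0
```

Emit:
{"name": "servo_tool", "arguments": {"targets": [{"offset":[0,0,0],"dr":[0,0,0]},{"offset":[0,0,0],"dr":[0,0,0]},{"offset":[0,0,0],"dr":[0,0,0]},{"offset":[0,0,0],"dr":[0,0,0]},{"offset":[0,0,0],"dr":[0,0,0]},{"offset":[0,0,0],"dr":[0,0,0]},{"offset":[0,0,0],"dr":[0,0,0]},{"offset":[0,0,0],"dr":[0,0,0]},{"offset":[0,0,0],"dr":[0,0,0]},{"offset":[0,0,0],"dr":[0,0,0]}], "gripper": 1}}

```text
time_s: 9.8
position: [0.468, 0.1762, 0.029]
tcp_rot: [[0.938, 0.347, 0.001], [0.347, -0.938, 0.0], [0.001, 0.0, -1.0]]
force: [-0.0, 0.2, 4.9]
opening: 0.443
grasp_force: 30.0
```

Emit:
{"name": "servo_tool", "arguments": {"targets": [{"offset":[0,0,-0.03],"dr":[0,0,0]},{"offset":[0,0,-0.07],"dr":[0,0,0]},{"offset":[0,0,-0.11],"dr":[0,0,0]},{"offset":[0,0,-0.14],"dr":[0,0,0]},{"offset":[-0.001,0.03,-0.14],"dr":[0,0,0]},{"offset":[-0.002,0.07,-0.14],"dr":[0,0,0]},{"offset":[-0.003,0.11,-0.14],"dr":[0,0,0]},{"offset":[-0.004,0.15,-0.14],"dr":[0,0,0]},{"offset":[-0.005,0.19,-0.14],"dr":[0,0,0]},{"offset":[-0.0055,0.22,-0.14],"dr":[0,0,0]},{"offset":[-0.0055,0.238,-0.14],"dr":[0,0,0]},{"offset":[-0.0055,0.238,-0.14],"dr":[0,0,0]},{"offset":[-0.0055,0.238,-0.14],"dr":[0,0,0]},{"offset":[-0.0055,0.238,-0.14],"dr":[0,0,0]}]}}

```text
time_s: 10.97
position: [0.5439, -0.048, 0.1679]
tcp_rot: [[0.938, 0.347, -0.002], [0.347, -0.938, 0.001], [-0.002, -0.002, -1.0]]
force: [0.2, 0.2, -1.0]
opening: 0.446
grasp_force: 30.0
```

```bash
python3 - <<'E'
from h import *
s=bot.read_state(); print(s['time_s'],s['position'],s['opening'],s['grasp_force'],s['force'])
ims=[]
for n in ['scene','side']:
    c=shot(n,n+'4'); u,v=proj(c,(.545,-.05,.13)).astype(int); print(n,u,v,proj(c,(.5453,-.0485,.098)),proj(c,np.r_[s['position'][:2],.14]))
    u0=max(min(u-40,432),0);v0=v-40; ims.append(cv2.resize(c['color'][v0:v0+80,u0:u0+80,::-1],None,fx=5,fy=5,interpolation=cv2.INTER_CUBIC)); print(u0,v0)
cv2.imwrite('pics/v4.png',np.hstack(ims))
E
```

```text
10.9667 [ 0.54392609 -0.04800278  0.16790479] 0.44553014439510763 29.99721667729318 [ 0.155091    0.21474454 -0.99097889]
scene 259 169 [259.40223454 177.97636237] [259.14654917 167.26655746]
219 129
side 229 188 [229.48147103 196.3191376 ] [229.4265923  186.40211819]
189 148
```

View pics/v4.png

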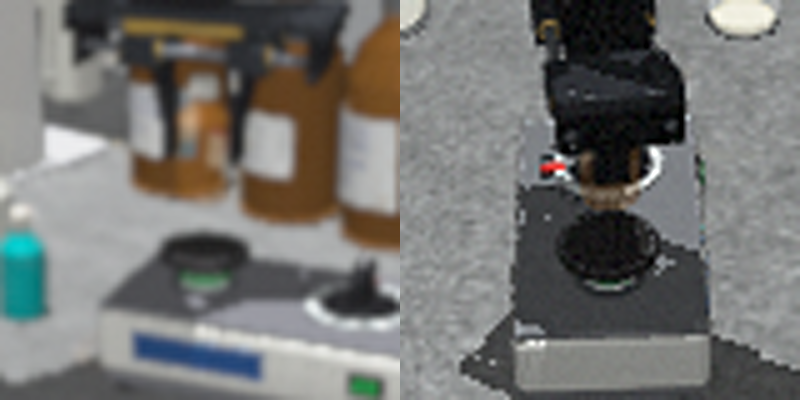

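The crops show the bottle held upright (scene (260,165)), its base at u≈230.6 in the side view against the head's centre (230,197), so it is aligned. Now down to near contact.

Emit:
{"name": "servo_tool", "arguments": {"targets": [{"offset":[0.001,0.001,0.01],"dr":[0,0,0]},{"offset":[0.001,0.001,0.02],"dr":[0,0,0]},{"offset":[0.001,0.001,0.028],"dr":[0,0,0]},{"offset":[0.001,0.001,0.034],"dr":[0,0,0]},{"offset":[0.001,0.001,0.037],"dr":[0,0,0]},{"offset":[0.001,0.001,0.039],"dr":[0,0,0]},{"offset":[0.001,0.001,0.041],"dr":[0,0,0]},{"offset":[0.001,0.001,0.041],"dr":[0,0,0]},{"offset":[0.001,0.001,0.041],"dr":[0,0,0]},{"offset":[0.001,0.001,0.041],"dr":[0,0,0]}]}}

```text
time_s: 11.9
position: [0.5467, -0.0497, 0.1279]
tcp_rot: [[0.938, 0.347, 0.001], [0.347, -0.938, -0.0], [0.001, 0.0, -1.0]]
force: [0.1, 0.0, -1.4]
opening: 0.445
grasp_force: 30.0
```

Emit:
{"name": "servo_tool", "arguments": {"targets": [{"offset":[0,0,0.001],"dr":[0,0,0]},{"offset":[0,0,0.002],"dr":[0,0,0]},{"offset":[0,0,0.003],"dr":[0,0,0]},{"offset":[0,0,0.003],"dr":[0,0,0]},{"offset":[0,0,0.003],"dr":[0,0,0]}]}}

```text
time_s: 12.32
position: [0.5468, -0.0497, 0.1251]
tcp_rot: [[0.938, 0.347, 0.001], [0.347, -0.938, -0.0], [0.001, 0.001, -1.0]]
force: [-0.2, 0.4, 5.4]
opening: 0.441
grasp_force: 30.0
```

Emit:
{"name": "servo_tool", "arguments": {"targets": [{"offset":[0,0,0.001],"dr":[0,0,0]},{"offset":[0,0,0.002],"dr":[0,0,0]},{"offset":[0,0,0.003],"dr":[0,0,0]},{"offset":[0,0,0.004],"dr":[0,0,0]},{"offset":[0,0,0.005],"dr":[0,0,0]},{"offset":[0,0,0.0055],"dr":[0,0,0]},{"offset":[0,0,0.0055],"dr":[0,0,0]},{"offset":[0,0,0.0055],"dr":[0,0,0]},{"offset":[0,0,0.0055],"dr":[0,0,0]}]}}

```text
time_s: 13.07
position: [0.5469, -0.0497, 0.12]
tcp_rot: [[0.938, 0.347, 0.001], [0.347, -0.938, -0.0], [0.001, 0.001, -1.0]]
force: [-1.7, -0.5, 8.4]
opening: 0.444
grasp_force: 30.0
```

```bash
python3 - <<'E'
from h import *
s=bot.read_state(); print(s['time_s'],s['position'],s['opening'],s['grasp_force'],s['force'],s['moment'])
ims=[]
for n in ['scene','side']:
    c=shot(n,n+'5'); u,v=proj(c,(.545,-.05,.11)).astype(int)
    u0=u-30;v0=v-30; ims.append(cv2.resize(c['color'][v0:v0+60,u0:u0+60,::-1],None,fx=6.5,fy=6.5,interpolation=cv2.INTER_CUBIC)); print(u0,v0)
cv2.imwrite('pics/v5.png',np.hstack(ims))
E
```

```text
13.0667 [ 0.54685577 -0.04970534  0.12002806] 0.44368139520309235 29.997656461782753 [-1.69159118 -0.46933424  8.37812921] [0.04142517 0.50035929 0.02056319]
229 145
199 163
```

View pics/v5.png

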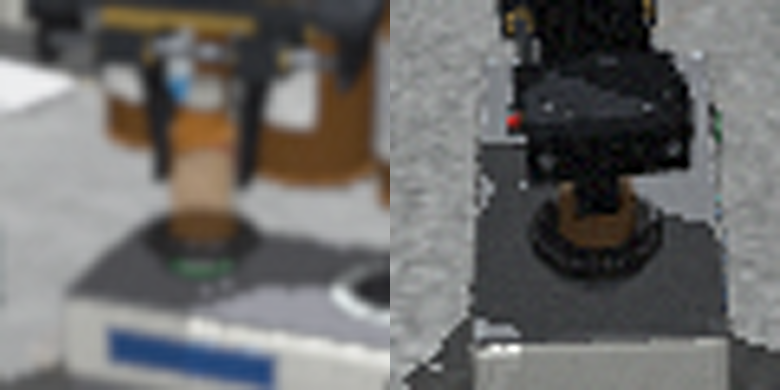

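The picture shows the bottle upright and central on the black disc (scene (260,173), side (229,198)), with the green band sunk to the case's rim. Force and height both give about 7 to 7.5 mm. I add a touch and hold.

Emit:
{"name": "servo_tool", "arguments": {"targets": [{"offset":[0,0,0.0004],"dr":[0,0,0]},{"offset":[0,0,0.0004],"dr":[0,0,0]},{"offset":[0,0,0.0004],"dr":[0,0,0]},{"offset":[0,0,0.0004],"dr":[0,0,0]},{"offset":[0,0,0.0004],"dr":[0,0,0]},{"offset":[0,0,0.0004],"dr":[0,0,0]},{"offset":[0,0,0.0004],"dr":[0,0,0]},{"offset":[0,0,0.0004],"dr":[0,0,0]},{"offset":[0,0,0.0004],"dr":[0,0,0]},{"offset":[0,0,0.0004],"dr":[0,0,0]},{"offset":[0,0,0.0004],"dr":[0,0,0]},{"offset":[0,0,0.0004],"dr":[0,0,0]},{"offset":[0,0,0.0004],"dr":[0,0,0]},{"offset":[0,0,0.0004],"dr":[0,0,0]}]}}

```text
time_s: 14.33
position: [0.5469, -0.0497, 0.1197]
tcp_rot: [[0.938, 0.347, 0.001], [0.347, -0.938, -0.0], [0.001, 0.001, -1.0]]
force: [-0.9, -0.0, 8.5]
opening: 0.443
grasp_force: 30.0
```

Emit:
{"name": "servo_tool", "arguments": {"targets": [{"offset":[0,0,0],"dr":[0,0,0]},{"offset":[0,0,0],"dr":[0,0,0]},{"offset":[0,0,0],"dr":[0,0,0]},{"offset":[0,0,0],"dr":[0,0,0]},{"offset":[0,0,0],"dr":[0,0,0]},{"offset":[0,0,0],"dr":[0,0,0]},{"offset":[0,0,0],"dr":[0,0,0]},{"offset":[0,0,0],"dr":[0,0,0]},{"offset":[0,0,0],"dr":[0,0,0]},{"offset":[0,0,0],"dr":[0,0,0]},{"offset":[0,0,0],"dr":[0,0,0]},{"offset":[0,0,0],"dr":[0,0,0]},{"offset":[0,0,0],"dr":[0,0,0]},{"offset":[0,0,0],"dr":[0,0,0]}]}}

```text
time_s: 15.5
position: [0.5469, -0.0497, 0.1197]
tcp_rot: [[0.938, 0.347, 0.001], [0.347, -0.938, -0.0], [0.001, 0.001, -1.0]]
force: [-0.8, -0.5, 8.7]
opening: 0.445
grasp_force: 30.0
```

```bash
python3 -c "
from rig import ticket
print(ticket.hand_in())"
```

```text
the job is handed in; nothing more can be done
None
```

The knob pointer is at the red tab, and the amber bottle is still gripped, upright and central, holding the spring head down about 7.5 mm (estimated from force and height). I held it for over 2 s and handed in at 15.5 s; the hand-in returned no verdict.

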